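# Tip the preamplifier onto its feet and switch on its power

## Robot

A 7-joint arm with a two-finger parallel gripper is mounted at the origin on the work surface. World frame = base frame: x ahead of the robot, y to its left, z up, the work surface at z = 0. Lengths are in mm, angles in rad, forces in N, time in s.
With the tool pointing down it reaches from about 425 to 800 mm from the base axis. Payload 8.3 kg.
Tool frame: the origin (TCP) lies between the finger pads; the fingertips stand 8 mm ahead of it and the grasp point (between the pads) lies 11 mm behind it; z points along the fingers, x is the direction in which the jaws open and shut, and the axes are right-handed (so a half turn about z gives the same grasp; the last joint's range is limited). The gripper opens to 85 mm and grips with 20 to 120 N. Pads are 22 mm wide; open, the fingers measure 114 mm over their backs; the gripper's body (76 mm by 85 mm) begins 54 mm behind the grasp point. The pads swing forward as they close: fully open they stand 13 mm farther back than shut.
Start: joints at [-1.211, 0.383, 0.016, 1.37, -0.006, 1.388, -0.046], TCP at [256.393, 569.968, 206.379] pointing down, gripper open.
Joint ranges: [-2.95, 2.95], [-0.25, 2.06], [-1.52, 1.56], [0.18, 2.33], [-1.44, 4.58], [0.02, 2.06], [-3.01, 3.01]. Speed limits (rad/s): [2.39, 2.39, 3.01, 3.01, 3.14, 3.14, 3.14].

## Interface

Orientations are given as a unit quaternion [w, x, y, z].
In Python, from station import r, optics gives the robot as it stands.
- The arm moves only by the tool move_arm, never from a script. Its argument "commands" is a list of rows, each a list of 3 entries, a list of its own where there are three numbers: the shift along the tool's x, y, z normalised to -1 to 1, where 1 is 0.03 m, then the turn about the tool's z normalised to -1 to 1, where 1 is 0.12 rad, then the closure, from 0 (fully open) to 1 (shut). In form: [[[dx, dy, dz], yaw, fingers], ...]. A call has 1 to 8 rows; each row shifts and turns the commanded pose from where the row before left it, along the tool's axes as they then stand; what a row does not reach is not made up. A row lasts 1/12 s, in which the tool goes at most 41.7 mm and 7.16 degrees, less where a joint would pass 70% of its speed; a pose out of reach is approached as far as the arm can. A call with a number of a shift or a turn outside -1 to 1 is refused whole. A call with a gripper value outside its range is refused whole. The fingers move at their own pace and stop on an object; "grip_force" is the grip in N (left out, the last holds). Time passes only in rows, so rows that do not move let the fingers close. It gives the time, the measured TCP pose, the force and the opening at its end, in the units of the state.
- r.sense(): the state, without advancing time (a new reading comes with each control period).
- optics.read_camera(name): name is "scene" or "top" or "wrist"; returns a dict with "image" (400x640x3 uint8, red, green, blue), "range_z" (400x640 float32, mm along the optical axis (not along the pixel's ray), 0 where there is no reading), "mtx" (3x3 intrinsics, pixels), "dist_coeffs" ([k1, k2, p1, p2, k3] as OpenCV has them; the pictures are not rectified), "extrinsics" (4x4, takes a point from camera to world coordinates). Camera axes: x right, y down, z forward; pixel columns grow to the right and rows downward; lengths in mm; the calibration is good to about 2 mm. A picture is of the moment at which its call begins.
- r.job_done(): hands the job in, once; it reports no verdict.
The state is a dict: "time_s": time; "q": joint angles; "dq": joint speeds; "effort": joint torques, N m; "eef_pos": TCP position; "ee_rot": TCP orientation; "wrist_force": force on the tool from outside, world axes, zero at the start; "ft_torque": the same for the moment, N m; "gripper_width": finger opening in mm.
Only numpy, scipy, OpenCV 4.12 (cv2) and the standard library are available. Lean on these libraries where they do the work, as an engineer would, in place of code of your own. Each camera call takes 0.05 s, during which the arm holds its last target.

## Task

Put the preamplifier back in service: push over the black box that stands on end so that it tips onto its white rubber feet, blue cover up, more or less where it stands, and then push the lever with the red ball on the grey power box all the way over to its other side. It only takes pushes with the fingers: lift or carry nothing, and leave everything else on the bench where it is.

Things in the scene. Friction and masses are not known exactly. Their poses are not given: they have to be found in the camera images.
- preamp: Black metal box of 0.3 to 0.5 kg, 56 (x) by 90 (y) by 130 mm tall (z), standing on its plain end. Origin: centre of that end. Own z runs up the box to the end with two brass sockets (18 mm long). Own +x face: black, with four white rubber feet 4 mm high. Own -x face: the blue cover. At the start own +x points away from the robot, within 50 degrees of world x. On its feet it lies 60 mm high.
- preamp_heel (a point): Middle of the preamplifier's bottom edge on its feet side (28 mm along own +x from its origin): the edge about which it tips when the upper part of the blue cover is pushed along own +x. It goes over by itself once leaned about 24 degrees, and ends with the sockets pointing the way it was pushed.
- powerbox: Fixed grey power box, 150 mm (x) by 110 mm (y) by 50 mm high, two round black outlets on top in its -x half; in its +x half a grey block, 70 by 50 mm, 25 mm high, carries the lever. Origin: centre of its underside, on the table. Own +x points away from the robot, within 35 degrees of world x.
- isolator (a joint): Lever with a steel stem and a red ball end on top of the power box. Its axis runs along the power box's own y, 25 mm along own +x from that origin and 72 mm above the table. It starts at 0 to 0.2 rad, 0 being leant 0.5 rad to the power box's -x side; 1.0 is fully over, leant 0.5 rad to its +x side. Light friction (about 1 N at the ball); it stays where it is left.
- isolator_tip (a point): Centre of the red ball, 26 mm across, at the end of the lever, 80 mm from the lever's axis; 142 to 152 mm above the table.
- spare: Bystander: a second box of the same make with a yellow cover, already lying on its feet, 130 by 90 mm, 60 mm high, sockets 18 mm beyond its +x end. Origin: centre of its underside.
- spool: Bystander: orange spool of solder wire standing upright, 48 mm across, 42 mm high, beside the preamplifier. Origin: centre of its underside.
- jar: Bystander: amber jar with a white cap, 48 mm across, 70 mm high, on the other side of the preamplifier. Origin: centre of its underside.
- mug: Bystander: white mug, 80 mm across, 92 mm high, handle to own +y. Origin: centre of its underside.
- screwdriver: Bystander: screwdriver 190 mm long, lying along own x.
- meter: Bystander: grey hand-held meter lying on its back, 155 by 75 mm, 45 mm high. Origin: centre of its underside.

How it is judged (in metres and radians):
On the way, in this order (a step that is already met when the one before it is completed fails the run):
1. the preamplifier lies on its feet, cover up (angle between preamp's own x axis and vertical above 3 rad and linear speed of preamp below 0.05 m/s), for 0.2 s.
2. the lever is pushed over (value of joint isolator above 0.85 rad), for 0.2 s.
At the end, for the whole second after the job is handed in: The preamplifier lies at rest on the table on its four feet (feet side within 8 degrees of straight down), its heel edge within 60 mm of where it started, and the lever is over, above 0.85 rad of 1.0 (angle between preamp's own x axis and vertical above 3 rad and height (world z) of preamp_heel below 0.012 m and distance of preamp_heel from where it was at the start of the episode below 0.06 m and linear speed of preamp below 0.02 m/s and value of joint isolator above 0.85 rad); the robot touches nothing.
It fails at once if the preamplifier was lifted, or tipped the wrong way (its heel edge rose more than 25 mm) (height (world z) of preamp_heel above 0.025 m).
It fails at once if the preamplifier was shoved along or carried (its heel edge moved more than 80 mm) (distance of preamp_heel from where it was at the start of the episode above 0.08 m).
It fails at once if a bystander was moved more than 20 mm (distance of any of spare, spool, jar, mug, screwdriver, meter from where it was at the start of the episode above 0.02 m).
It also fails if it takes over 42 s, if anything falls off the work surface, if the arm or the gripper's body presses on something with over 40 N, if the wrist force passes 120 N, or if a joint passes its speed limit or range.

## Working session

There is one attempt and no reset: what is moved stays moved. The work goes in short steps, Python scripts to look and compute and a tool call to move; the robot and the scene stay as the last step left them, time stands still between calls to the robot, and variables do not carry over. Pictures are saved under pics/ and viewed, and the job is handed in when it is done.

Besides the shell and the picture viewer there is one more tool, called after "Emit:" in YAML: its name, and indented under it one key for each argument. move_arm: Moves the arm, as the interface text tells. Its arguments: {"type":"object","properties":{"commands":{"type":"array"},"grip_force":{"type":"number"}},"required":["commands"]}

```bash
mkdir -p pics; ls
python3 - <<'E'
from station import r, optics
import cv2
print(r.sense())
for n in ("scene","top"):
    d=optics.read_camera(n); cv2.imwrite(f"pics/{n}0.png",d["image"][:,:,::-1])
    print(n,d["mtx"],d["dist_coeffs"],d["extrinsics"])
E
```

```text
pics
{'time_s': 0.0, 'q': array([-1.2108997 ,  0.38424617,  0.01636381,  1.37114797, -0.00629039,
        1.38818862, -0.04652664]), 'dq': array([ 0.00018584, -0.00151965,  0.00138038, -0.00085372,  0.0006721 ,
        0.00018883, -0.00071158]), 'effort': array([-1.03043254e-03, -6.27614808e+01,  8.43718629e-01, -3.71815109e+01,
        1.64730730e-02,  1.47563074e-02, -3.55493546e-05]), 'eef_pos': array([256.18760436, 569.48472592, 205.37663585]), 'ee_rot': array([ 5.43853518e-04,  8.39722285e-01,  5.43015232e-01, -8.03620286e-04]), 'wrist_force': array([-0.2883436 , -0.69661587, -0.00681298]), 'ft_torque': array([ 0.01253231, -0.01393567, -0.03009409]), 'gripper_width': 85.37222491957297}
scene [[400.0588392   0.        322.5988862]
 [  0.        400.0588392 204.4125723]
 [  0.          0.          1.       ]] [-0.09693706  0.          0.          0.          0.        ] [[ 3.92076252e-01  6.54432209e-01 -6.46525093e-01  1.38849695e+03]
 [ 9.19830215e-01 -2.89379921e-01  2.64899296e-01 -3.26506360e+02]
 [-1.37327487e-02 -6.98554039e-01 -7.15425514e-01  1.02241691e+03]
 [ 0.00000000e+00  0.00000000e+00  0.00000000e+00  1.00000000e+00]]
top [[361.7072406    0.         320.68690737]
 [  0.         361.7072406  204.30668515]
 [  0.           0.           1.        ]] [0.00411254 0.         0.         0.         0.        ] [[-6.84956963e-03 -9.95479283e-01  9.47316282e-02  4.90258653e+02]
 [-9.99695583e-01  4.57133514e-03 -2.42454935e-02  1.34191514e+01]
 [ 2.37028365e-02 -9.48688615e-02 -9.95207554e-01  1.03418786e+03]
 [ 0.00000000e+00  0.00000000e+00  0.00000000e+00  1.00000000e+00]]
```

View pics/scene0.png

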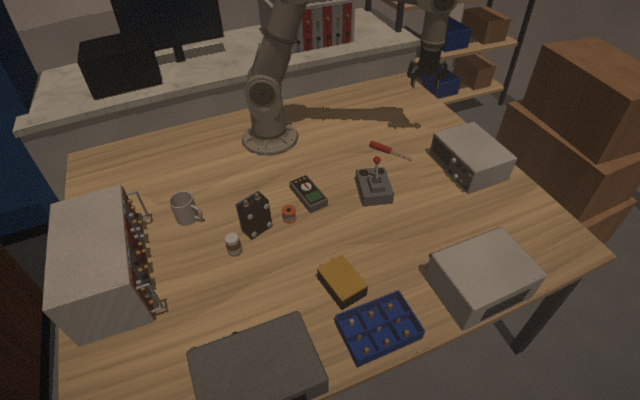

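View pics/top0.png

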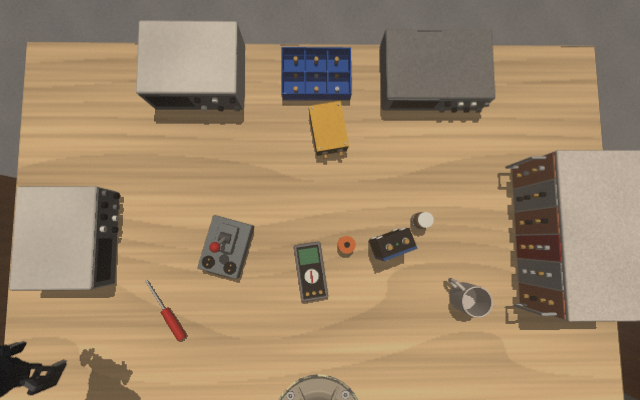

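The top view shows +x up and +y left. The preamp is at about (393,243), the power box at (226,248), the spool at (346,245), the jar at (424,220) and the meter at (311,272). The spare lies at (328,128), well clear of the path.

```bash
cat > h.py <<'E'
import numpy as np, cv2
from station import r, optics
def cloud(d):
    Z=d["range_z"]; h,w=Z.shape
    uv=np.stack(np.meshgrid(np.arange(w),np.arange(h)),-1).reshape(-1,1,2).astype(np.float64)
    n=cv2.undistortPoints(uv,d["mtx"],d["dist_coeffs"]).reshape(h,w,2)
    P=np.dstack([n[...,0]*Z,n[...,1]*Z,Z])
    E=d["extrinsics"]; W=P@E[:3,:3].T+E[:3,3]; W[Z==0]=np.nan
    return W
def crop(img,x0,y0,x1,y1,s,name):
    cv2.imwrite(name,cv2.resize(img[y0:y1,x0:x1,::-1],None,fx=s,fy=s,interpolation=cv2.INTER_CUBIC))
E
python3 - <<'E'
from h import *
d=optics.read_camera("top"); W=cloud(d); im=d["image"]
crop(im,350,200,450,275,8,"pics/c1.png"); crop(im,185,205,265,285,7,"pics/c2.png")
def rect(mask,name):
    p=W[mask]; print(name,len(p),p.mean(0), cv2.minAreaRect(p[:,:2].astype(np.float32)))
z=W[...,2]; vv,uu=np.mgrid[:400,:640]
box=lambda a,b,c,e:(uu>=a)&(vv>=b)&(uu<c)&(vv<e)
rect(box(360,215,412,270)&(z>124)&(z<137),"preamp top")
rect(box(360,215,425,270)&(z>137),"sockets")
rect(box(190,205,262,285)&(z>44)&(z<56),"pb top")
rect(box(190,205,262,285)&(z>68)&(z<80),"pb block")
rect(box(190,205,262,285)&(z>125),"ball")
rect(box(333,230,360,260)&(z>35),"spool"); rect(box(410,205,440,235)&(z>60),"jar")
rect(box(290,235,330,305)&(z>25),"meter"); rect(box(440,270,495,320)&(z>70),"mug")
d=optics.read_camera("scene"); W=cloud(d); im=d["image"];z=W[...,2]
crop(im,220,170,310,250,8,"pics/c3.png")
rect(box(230,180,280,245)&(z>124)&(z<137),"preamp top s")
rect(box(350,150,400,210)&(z>130),"ball s")
rect(box(350,150,400,210)&(z>44)&(z<56),"pb s")
rect(box(350,150,400,210)&(z>70)&(z<80),"pb block s")
E
```

```text
preamp top 725 [ 475.74331133 -192.8531829   130.66221907] ((475.81695556640625, -196.51473999023438), (56.097171783447266, 90.247802734375), 19.687679290771484)
sockets 50 [ 475.89416955 -195.78006733  147.05027097] ((474.8941345214844, -196.848876953125), (13.495437622070312, 54.66575622558594), 19.59195327758789)
pb top 1698 [463.72667002 248.27936308  50.85579551] ((471.386962890625, 249.6087646484375), (110.46770477294922, 149.79568481445312), 74.33683013916016)
pb block 358 [498.54791003 237.88791855  75.23622955] ((495.4687805175781, 242.96246337890625), (50.52660369873047, 70.17111206054688), 74.72747802734375)
ball 98 [472.60642144 247.42472066 156.46488464] ((472.3534851074219, 248.31011962890625), (23.799991607666016, 23.3453426361084), 38.86528015136719)
spool 245 [474.20971827 -79.78433009  42.81905235] ((474.3949279785156, -79.5576171875), (46.05167770385742, 46.52803421020508), 27.32010269165039)
jar 218 [ 538.62285078 -287.80176969   71.40184287] ((532.7118530273438, -268.1414489746094), (42.14265441894531, 88.55027770996094), 16.93121910095215)
meter 1567 [402.248929
[... 206 characters left out ...]
99.445556640625), (96.68266296386719, 78.85388946533203), 77.3654556274414)
preamp top s 358 [ 483.63386987 -198.75443078  129.73458359] ((479.8804016113281, -197.0518035888672), (60.73650360107422, 92.13922119140625), 20.779335021972656)
ball s 51 [480.96224856 247.18695127 150.88692242] ((477.6839599609375, 247.76040649414062), (22.254379272460938, 19.632036209106445), 31.32050895690918)
pb s 603 [480.32678934 243.48489009  49.94442854] ((476.686767578125, 249.15219116210938), (111.38871002197266, 154.1625213623047), 75.04849243164062)
pb block s 162 [506.18923702 239.07261246  74.91798249] ((502.2434997558594, 241.45977783203125), (50.689395904541016, 76.12163543701172), 73.4164047241211)
```

View pics/c1.png

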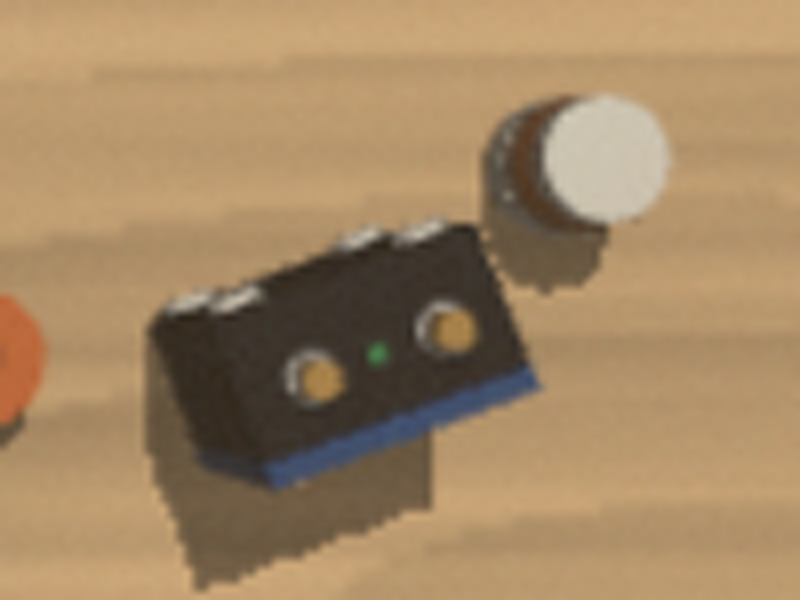

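View pics/c3.png

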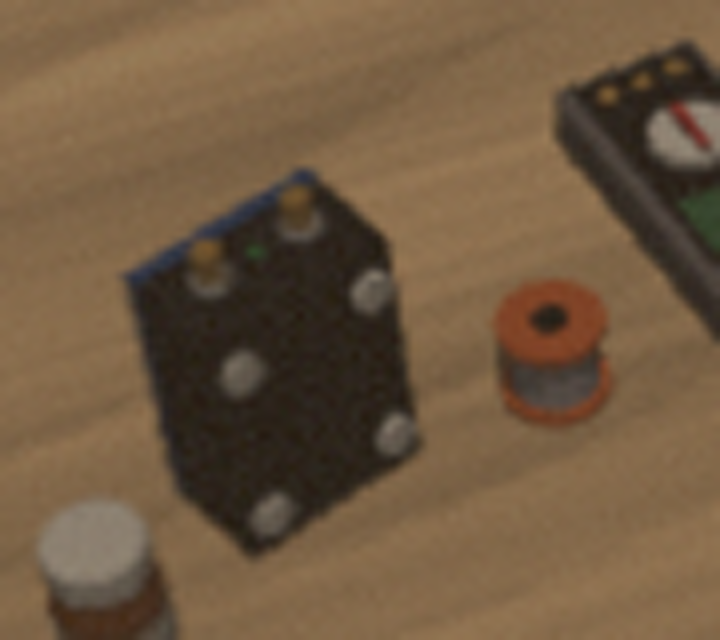

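View pics/c2.png

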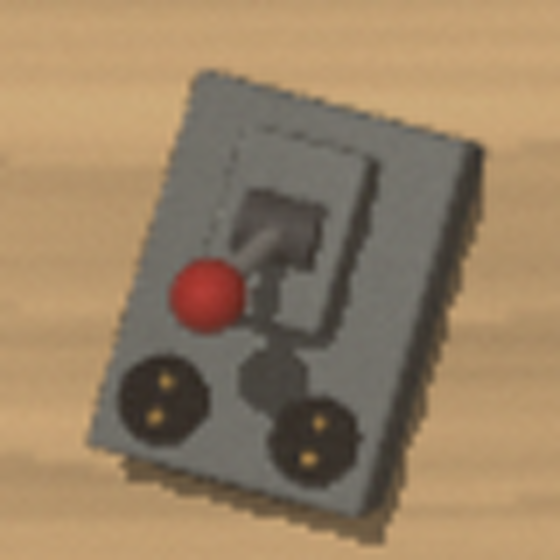

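Preamp: centre (476,-196.5), own +x at 19.7°, so its cover face is at about (449,-206). Power box: own +x at about -15.5°, with the ball at about (473,248) and z 148. The jar and spool leave about 38 mm of clearance on either side.

I'll close the fingers, raise the tool, and turn tool y onto the preamp's push direction.

Emit:
move_arm:
  commands:
    - [[0, 0, -0.2], -0.91, 1]
    - [[0, 0, -0.2], -0.91, 1]
    - [[0, 0, -0.2], -0.91, 1]
    - [[0, 0, -0.2], -0.91, 1]
    - [[0, 0, -0.2], -0.91, 1]
    - [[0, 0, -0.2], -0.91, 1]
    - [[0, 0, -0.2], -0.92, 1]

```text
time_s: 0.78
eef_pos: [256.3, 569.8, 248.4]
ee_rot: [0.0, 0.574, 0.819, -0.0]
wrist_force: [0.2, 0.6, -0.4]
gripper_width: 0.8
```

```bash
cat >> h.py <<'E'
from scipy.spatial.transform import Rotation as Ro
def state():
    s=r.sense(); q=s["ee_rot"]; R=Ro.from_quat([q[1],q[2],q[3],q[0]]).as_matrix()
    print("t",s["time_s"],"p",np.round(s["eef_pos"],1),"xang",np.round(np.degrees(np.arctan2(R[1,0],R[0,0])),2),"tilt",np.round(R[:,2],3),"F",np.round(s["wrist_force"],1),"w",round(s["gripper_width"],1),"q",np.round(s["q"],2))
    return np.array(s["eef_pos"]),R
def to(*pts):
    p,R=state()
    for t in pts:
        t=np.array(t,float); print(t,"total rows-units",np.round(R.T@(t-p)/30,2)); p=t
E
python3 -c "
from h import *
to((500,170,240),(515,0,235),(400,-224,200),(400,-224,125))"
```

```text
t 0.7833 p [256.3 569.8 248.4] xang 109.95 tilt [-0.    -0.001 -1.   ] F [ 0.2  0.6 -0.4] w 0.8 q [-1.13  0.37 -0.1   1.29  0.04  1.48  0.69]
[500. 170. 240.] total rows-units [-15.3    3.09   0.28]
[515.   0. 235.] total rows-units [-5.5  -1.46  0.17]
[ 400. -224.  200.] total rows-units [-5.71 -6.15  1.17]
[ 400. -224.  125.] total rows-units [0.  0.  2.5]
```

Emit:
move_arm:
  commands:
    - [[-0.95, 0.2, 0], 0, 1]
    - [[-0.95, 0.2, 0], 0, 1]
    - [[-0.95, 0.2, 0], 0, 1]
    - [[-0.95, 0.2, 0], 0, 1]
    - [[-0.95, 0.2, 0], 0, 1]
    - [[-0.95, 0.2, 0], 0, 1]
    - [[-0.95, 0.2, 0], 0, 1]
    - [[-0.95, 0.2, 0], 0, 1]

```text
time_s: 1.45
eef_pos: [378.7, 369.9, 248.3]
ee_rot: [-0.0, 0.576, 0.817, -0.0]
wrist_force: [1.0, 0.8, 0.3]
gripper_width: -0.1
```

Emit:
move_arm:
  commands:
    - [[-0.95, 0.2, 0], 0, 1]
    - [[-0.95, 0.2, 0], 0, 1]
    - [[-0.95, 0.2, 0], 0, 1]
    - [[-0.95, 0.2, 0], 0, 1]
    - [[-0.95, 0.2, 0], 0, 1]
    - [[-0.95, 0.2, 0], 0, 1]
    - [[-0.95, 0.2, 0], 0, 1]
    - [[-0.95, 0.2, 0], 0, 1]

```text
time_s: 2.12
eef_pos: [500.5, 171.4, 248.3]
ee_rot: [-0.0, 0.576, 0.817, -0.0]
wrist_force: [0.1, -0.0, -0.3]
gripper_width: 0.0
```

```bash
python3 -c "
from h import *
to((500,0,240),(405,-222,220),(405,-222,125))"
```

```text
t 2.1167 p [500.5 171.4 248.3] xang 109.65 tilt [-0.  0. -1.] F [ 0.1 -0.  -0.3] w 0.0 q [-0.57  0.16  0.2   1.57 -0.03  1.42  1.55]
[500.   0. 240.] total rows-units [-5.37 -1.94  0.28]
[ 405. -222.  220.] total rows-units [-5.9  -5.47  0.67]
[ 405. -222.  125.] total rows-units [-0.    0.    3.17]
```

Emit:
move_arm:
  commands:
    - [[-0.9, -0.32, 0], 0, 1]
    - [[-0.9, -0.32, 0], 0, 1]
    - [[-0.9, -0.32, 0], 0, 1]
    - [[-0.9, -0.32, 0], 0, 1]
    - [[-0.9, -0.32, 0], 0, 1]
    - [[-0.9, -0.32, 0], 0, 1]

```text
time_s: 2.62
eef_pos: [500.0, -0.6, 248.3]
ee_rot: [-0.0, 0.576, 0.817, 0.0]
wrist_force: [0.3, -0.3, -0.3]
gripper_width: 0.1
```

Emit:
move_arm:
  commands:
    - [[-0.74, -0.68, 0], 0, 1]
    - [[-0.74, -0.68, 0], 0, 1]
    - [[-0.74, -0.68, 0], 0, 1]
    - [[-0.74, -0.68, 0], 0, 1]
    - [[-0.74, -0.68, 0], 0, 1]
    - [[-0.74, -0.68, 0], 0, 1]
    - [[-0.74, -0.68, 0], 0, 1]
    - [[-0.74, -0.68, 0], 0, 1]

```text
time_s: 3.28
eef_pos: [405.4, -222.4, 248.4]
ee_rot: [0.0, 0.576, 0.817, 0.0]
wrist_force: [0.4, 0.7, 0.1]
gripper_width: 0.3
```

```bash
python3 -c "
from h import *
to((405,-222,220),(405,-222,120),(424,-215,120))"
```

```text
t 3.2833 p [ 405.4 -222.4  248.4] xang 109.65 tilt [ 0.  0. -1.] F [0.4 0.7 0.1] w 0.3 q [-0.13 -0.01  0.56  1.74  0.    1.41  2.35]
[ 405. -222.  220.] total rows-units [ 0.02 -0.01  0.95]
[ 405. -222.  120.] total rows-units [-0.   -0.    3.33]
[ 424. -215.  120.] total rows-units [0.01 0.67 0.  ]
```

Emit:
move_arm:
  commands:
    - [[0, 0, 0.88], 0, 1]
    - [[0, 0, 0.88], 0, 1]
    - [[0, 0, 0.88], 0, 1]
    - [[0, 0, 0.88], 0, 1]
    - [[0, 0, 0.88], 0, 1]
    - [[0, 0, 0], 0, 1]

```text
time_s: 3.78
eef_pos: [403.1, -219.8, 112.0]
ee_rot: [-0.004, 0.576, 0.817, -0.001]
wrist_force: [-1.8, 0.5, -0.3]
gripper_width: -0.0
```

Run:
```python
from h import *
to((440-2,-210,117))
d=optics.read_camera("scene"); crop(d["image"],200,120,360,240,5,"pics/d1.png")
d=optics.read_camera("top"); crop(d["image"],320,190,450,290,6,"pics/d2.png")
```

```text
t 3.7833 p [ 403.1 -219.8  112. ] xang 109.65 tilt [-0.008  0.002 -1.   ] F [-1.8  0.5 -0.3] w -0.0 q [-0.11  0.11  0.57  1.95 -0.06  1.11  2.41]
[ 438. -210.  117.] total rows-units [-0.08  1.2  -0.18]
```

View pics/d1.png

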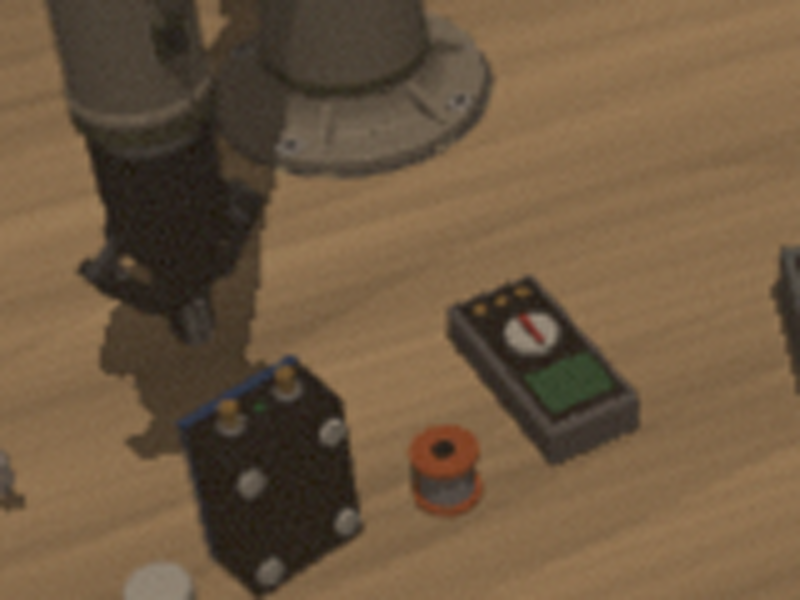

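View pics/d2.png

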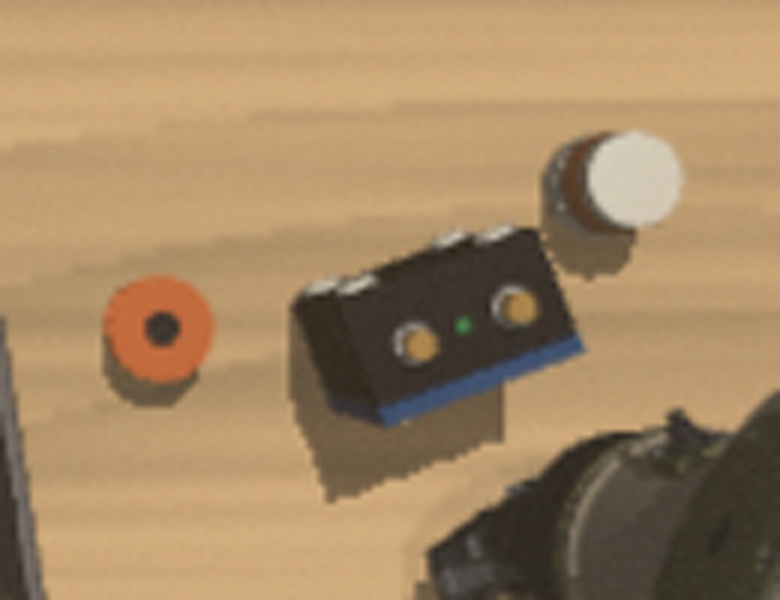

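The closed fingers are about 30 mm behind the blue cover and in line with its middle. Next I push, slowly from contact.

Emit:
move_arm:
  commands:
    - [[-0.08, 0.4, -0.15], 0, 1]
    - [[0, 0.4, 0], 0, 1]
    - [[0, 0.3, 0], 0, 1]
    - [[0, 0.3, 0], 0, 1]
    - [[0, 0.3, 0], 0, 1]
    - [[0, 0.3, 0], 0, 1]

```text
time_s: 4.38
eef_pos: [464.6, -202.9, 121.1]
ee_rot: [0.0, 0.576, 0.818, -0.0]
wrist_force: [-0.0, -1.4, -0.4]
gripper_width: -0.5
```

Run:
```python
from h import *
state()
d=optics.read_camera("scene"); crop(d["image"],200,120,360,240,5,"pics/e1.png")
```

```text
t 4.3833 p [ 464.6 -202.9  121.1] xang 109.67 tilt [ 0. -0. -1.] F [-0.  -1.4 -0.4] w -0.5 q [-0.13  0.21  0.55  1.83 -0.12  1.14  2.37]
```

View pics/e1.png

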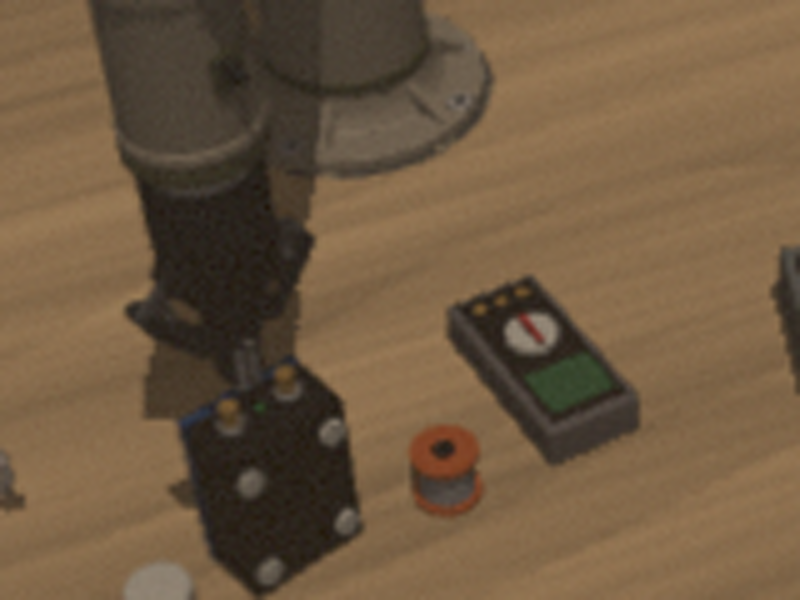

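The readings put the fingertips inside the box, yet the box looks unmoved and the force is nil. I'll check against depth.

Run:
```python
from h import *
state()
d=optics.read_camera("scene"); W=cloud(d); im=d["image"]
crop(im,220,170,280,215,12,"pics/e2.png")
for v in range(176,212,3): print(v,[tuple(int(a) if a==a else -1 for a in W[v,u]) for u in (242,246,249,252,256)])
d=optics.read_camera("top"); crop(d["image"],320,190,450,290,6,"pics/e3.png"); 
W=cloud(d); z=W[...,2]
m=np.zeros_like(z,bool); m[215:270,360:412]=1
p=W[m&(z>124)&(z<137)]; print(cv2.minAreaRect(p[:,:2].astype(np.float32)))
state()
```

```text
t 4.4333 p [ 466.1 -201.8  121. ] xang 109.78 tilt [ 0.001 -0.    -1.   ] F [1.7 1.1 0.6] w -0.1 q [-0.13  0.21  0.55  1.83 -0.12  1.14  2.37]
176 [(493, -211, 254), (474, -197, 233), (478, -189, 234), (479, -180, 231), (465, -165, 214)]
179 [(490, -212, 241), (473, -198, 221), (480, -191, 224), (480, -182, 221), (466, -167, 204)]
182 [(477, -212, 218), (483, -202, 219), (480, -192, 212), (466, -181, 197), (471, -170, 197)]
185 [(468, -213, 198), (479, -203, 203), (477, -194, 198), (472, -184, 190), (265, -137, -2)]
188 [(480, -217, 197), (481, -205, 193), (469, -194, 179), (277, -156, 0), (283, -142, -1)]
191 [(277, -194, -1), (474, -206, 175), (475, -197, 172), (466, -186, 161), (300, -147, 0)]
194 [(293, -199, 0), (476, -208, 164), (475, -199, 160), (446, -185, 130), (472, -177, 149)]
197 [(310, -203, 0), (478, -210, 154), (479, -201, 151), (458, -189, 128), (477, -179, 141)]
200 [(460, -222, 129), (481, -212, 145), (470, -202, 130), (471, -193, 128), (478, -181, 129)]
203 [(475, -226, 131), (492, -216, 143), (481, -205, 129), (486, -197, 130), (488, -184, 127)]
206 [(485, -229, 129), (494, -218, 133), (493, -209, 127), (500, -200, 131), (504, -189, 129)]
209 [(499, -233, 130), (501, -221, 127), (507, -212, 129), (509, -203, 127), (508, -191, 121)]
((476.7835998535156, -196.00743103027344), (54.02058029174805, 90.17312622070312), 19.885602951049805)
t 4.5333 p [ 464.  -203.   120.7] xang 109.71 tilt [-0.001 -0.    -1.   ] F [-1.1 -0.4  0.1] w 0.3 q [-0.13  0.21  0.55  1.83 -0.12  1.14  2.37]
```

View pics/e2.png

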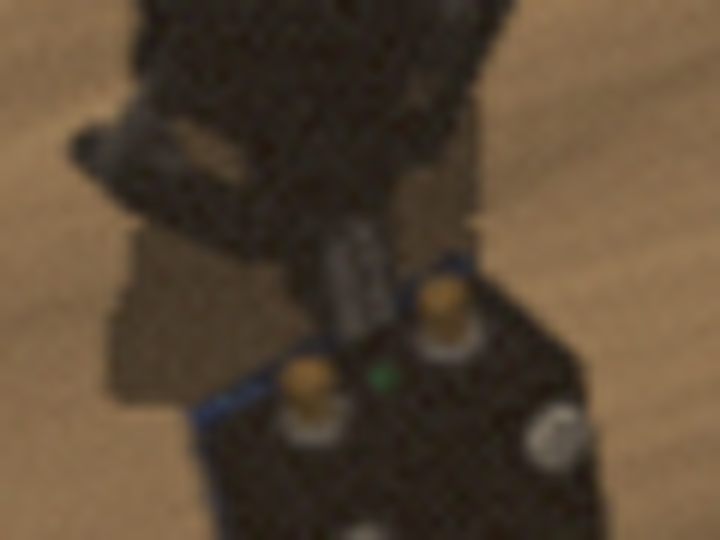

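View pics/e3.png

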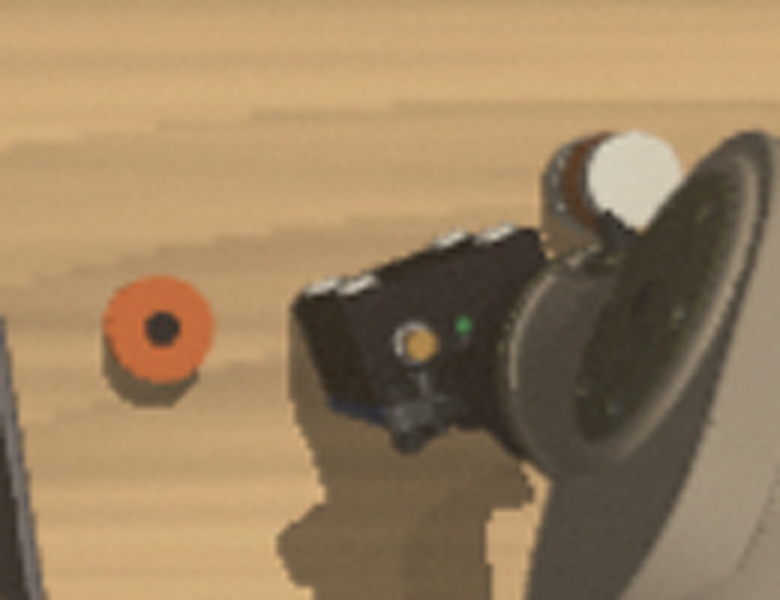

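The fingers seem to be above the box's top edge: in e2 the tip at (360,335) covers the blue edge. I'll measure the real height of the fingertips.

Run:
```python
from h import *
d=optics.read_camera("scene"); W=cloud(d)
for v in range(190,204): print(v,[tuple(int(a) if a==a else -1 for a in W[v,u]) for u in (247,248,249,250,251,252)])
d=optics.read_camera("wrist"); crop(d["image"],0,0,640,400,1.2,"pics/w1.png"); print(d["extrinsics"],d["mtx"])
```

```text
190 [(475, -202, 179), (473, -199, 176), (476, -196, 178), (471, -193, 171), (468, -189, 168), (291, -159, 2)]
191 [(475, -203, 175), (474, -200, 173), (474, -197, 171), (474, -194, 171), (-1, -1, -1), (294, -160, 0)]
192 [(477, -204, 173), (474, -200, 168), (474, -197, 168), (474, -194, 167), (464, -190, 156), (465, -187, 155)]
193 [(476, -204, 168), (479, -202, 169), (477, -198, 166), (473, -195, 162), (470, -191, 157), (310, -164, 5)]
194 [(476, -205, 164), (475, -202, 162), (477, -199, 162), (474, -195, 158), (470, -192, 153), (448, -185, 131)]
195 [(474, -205, 158), (475, -202, 157), (479, -200, 160), (474, -196, 154), (471, -193, 150), (449, -186, 128)]
196 [(474, -206, 153), (476, -203, 154), (476, -200, 153), (477, -197, 153), (452, -190, 127), (452, -187, 126)]
197 [(473, -206, 149), (474, -203, 148), (478, -201, 151), (458, -195, 130), (458, -192, 129), (459, -189, 129)]
198 [(457, -205, 129), (460, -202, 130), (459, -199, 128), (463, -196, 131), (461, -193, 128), (467, -191, 132)]
199 [(460, -206, 128), (461, -203, 128), (463, -200, 128), (466, -197, 130), (467, -194, 130)
[... 167 characters left out ...]
 128), (475, -203, 131), (476, -200, 130), (476, -197, 129), (480, -194, 132)]
202 [(474, -210, 128), (477, -207, 130), (478, -204, 130), (478, -201, 128), (481, -198, 130), (480, -195, 128)]
203 [(488, -212, 138), (479, -208, 128), (482, -205, 129), (486, -203, 132), (486, -200, 130), (486, -197, 130)]
[[-3.36094795e-01  9.04645012e-01  2.62026125e-01  3.96216329e+02]
 [ 9.41828000e-01  3.22989458e-01  9.29399181e-02 -2.25626147e+02]
 [-5.54042828e-04  2.78020164e-01 -9.60575078e-01  2.87758857e+02]
 [ 0.00000000e+00  0.00000000e+00  0.00000000e+00  1.00000000e+00]] [[356.87675594   0.         322.46431452]
 [  0.         356.87675594 198.40085929]
 [  0.           0.           1.        ]]
```

View pics/w1.png

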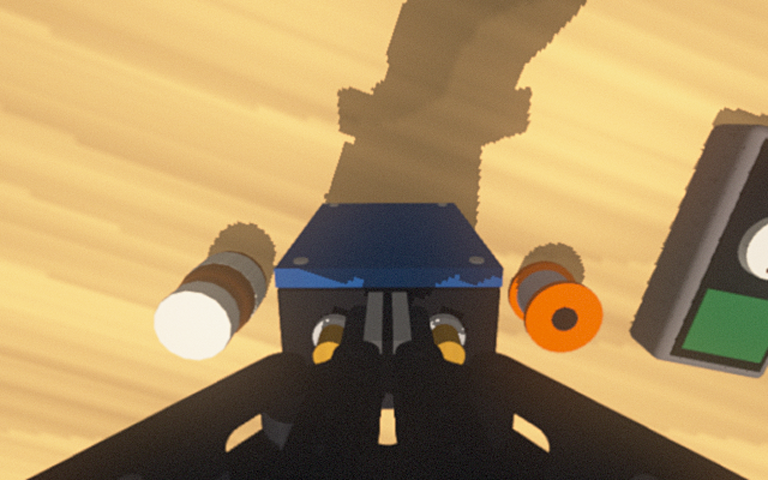

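Run:
```python
from h import *
p,R=state()
d=optics.read_camera("wrist"); W=cloud(d)
for v in list(range(236,300,4)): print(v,[tuple(int(a) if a==a else -1 for a in W[v,u]) for u in (290,313,335)], d["range_z"][v,313])
E=d["extrinsics"]; print("cam in tool",R.T@(E[:3,3]-p))
d=optics.read_camera("scene"); W=cloud(d)
z=W[...,2]; print("table z", np.nanmedian(z[215:225,320:340]))
```

```text
t 4.6333 p [ 463.1 -203.6  120.7] xang 109.62 tilt [-0.001 -0.    -1.   ] F [ 0.7  0.1 -1. ] w -0.0 q [-0.13  0.2   0.55  1.83 -0.12  1.14  2.37]
236 [(461, -218, 129), (458, -208, 128), (454, -198, 129)] 170.78271
240 [(464, -218, 127), (460, -207, 129), (456, -197, 128)] 170.9487
244 [(465, -217, 130), (453, -209, 150), (450, -200, 149)] 148.3906
248 [(467, -216, 130), (453, -209, 154), (450, -201, 154)] 144.82544
252 [(469, -216, 129), (452, -209, 159), (449, -201, 159)] 139.7432
256 [(471, -215, 129), (453, -209, 161), (450, -201, 160)] 137.77069
260 [(460, -216, 156), (453, -209, 165), (450, -201, 165)] 134.15923
264 [(460, -216, 160), (452, -209, 169), (450, -201, 169)] 130.52023
268 [(460, -216, 163), (453, -209, 171), (450, -201, 172)] 128.28122
272 [(459, -215, 167), (452, -209, 175), (450, -201, 174)] 124.56693
276 [(459, -215, 170), (453, -208, 177), (450, -201, 176)] 122.49626
280 [(459, -215, 172), (453, -208, 180), (450, -201, 179)] 120.14705
284 [(455, -216, 184), (452, -208, 183), (451, -201, 182)] 116.81608
288 [(452, -216, 190), (451, -209, 187), (450, -202, 186)] 112.54943
292 [(453, -215, 190), (451, -209, 190), (449, -202, 189)] 109.65029
296 [(453, -215, 193), (452, -208, 191), (450, -202, 190)] 109.131966
cam in tool [   1.70420393  -70.93528309 -167.03534967]
table z -0.3547503411299431
```

Two cameras agree that the shut fingertips are at z≈147 while the TCP reads 121, so the real tips are about 26 mm above the reported TCP. They slid in above the box without touching it. I'll back off, go 34 mm lower, then look again.

Emit:
move_arm:
  commands:
    - [[0, -0.7, 0], 0, 1]
    - [[0, -0.7, 0], 0, 1]
    - [[0, -0.6, 0], 0, 1]
    - [[0, 0, 0.6], 0, 1]
    - [[0, 0, 0.55], 0, 1]
    - [[0, 0, 0], 0, 1]
    - [[0, 0, 0], 0, 1]

```text
time_s: 5.32
eef_pos: [406.2, -223.5, 86.2]
ee_rot: [-0.001, 0.576, 0.817, -0.0]
wrist_force: [-0.1, -0.2, 0.5]
gripper_width: 0.5
```

Run:
```python
from h import *
p,R=state()
d=optics.read_camera("wrist"); W=cloud(d); crop(d["image"],0,0,640,400,1.2,"pics/w2.png")
for v in list(range(236,256,4)): print(v,[tuple(int(a) if a==a else -1 for a in W[v,u]) for u in (313,335)])
print("cam in tool",R.T@(d["extrinsics"][:3,3]-p))
d=optics.read_camera("scene"); crop(d["image"],200,120,360,240,5,"pics/f1.png")
```

```text
t 5.3167 p [ 406.2 -223.5   86.2] xang 109.6 tilt [-0.002  0.    -1.   ] F [-0.1 -0.2  0.5] w 0.5 q [-0.09  0.15  0.58  1.98 -0.09  1.04  2.44]
236 [(438, -217, -1), (432, -202, 0)]
240 [(441, -216, 0), (435, -201, 0)]
244 [(396, -229, 115), (393, -220, 115)]
248 [(396, -229, 119), (393, -220, 119)]
252 [(396, -229, 124), (393, -220, 122)]
cam in tool [   1.71632595  -70.92108835 -167.02578215]
```

View pics/w2.png

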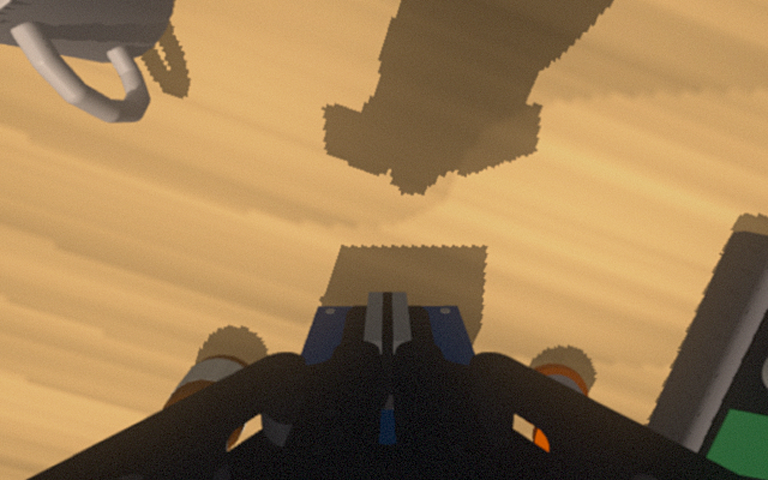

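View pics/f1.png

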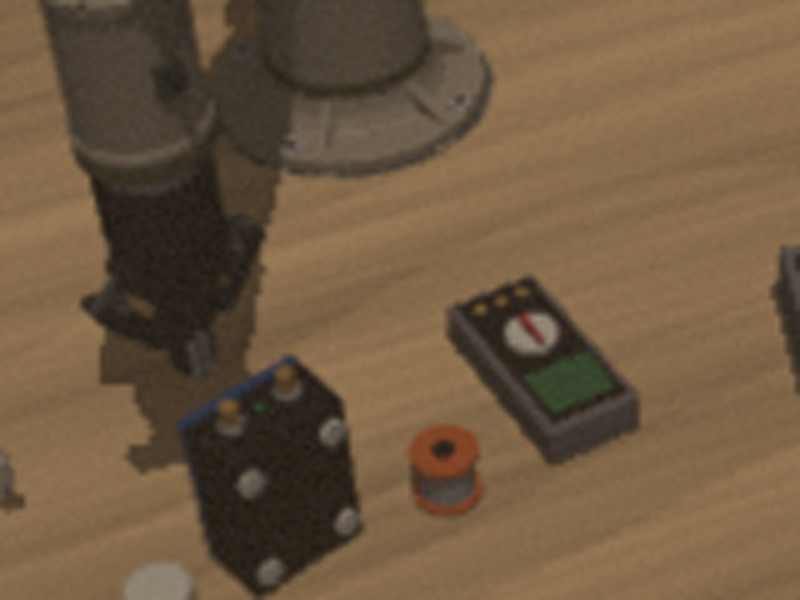

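The tips are now at z≈112, about 30 mm behind the cover and centred on it. I'll push now.

Emit:
move_arm:
  commands:
    - [[0, 0.5, 0], 0, 1]
    - [[0, 0.4, 0], 0, 1]
    - [[0, 0.25, 0], 0, 1]
    - [[0, 0.25, 0], 0, 1]
    - [[0, 0.25, 0], 0, 1]
    - [[0, 0, 0], 0, 1]

```text
time_s: 5.92
eef_pos: [455.3, -205.9, 86.3]
ee_rot: [0.0, 0.575, 0.818, -0.0]
wrist_force: [-0.2, 0.3, 0.1]
gripper_width: 0.1
```

Run:
```python
from h import *
p,R=state()
d=optics.read_camera("scene"); crop(d["image"],200,120,360,240,5,"pics/g1.png")
```

```text
t 5.9167 p [ 455.3 -205.9   86.3] xang 109.76 tilt [ 0. -0. -1.] F [-0.2  0.3  0.1] w 0.1 q [-0.12  0.23  0.55  1.89 -0.14  1.06  2.4 ]
```

View pics/g1.png

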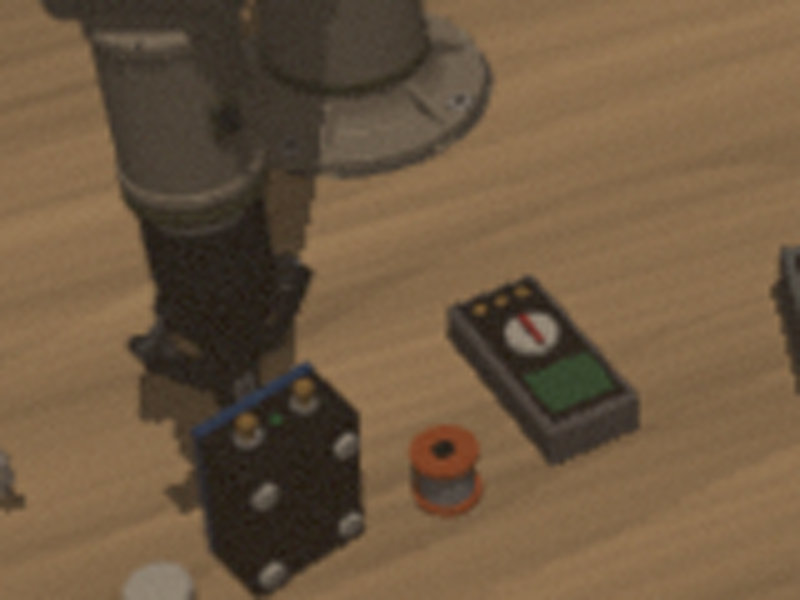

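The box is leaning, with its bottom edge still in place. I keep pushing.

Emit:
move_arm:
  commands:
    - [[0, 0.25, 0], 0, 1]
    - [[0, 0.25, 0], 0, 1]
    - [[0, 0.25, 0], 0, 1]
    - [[0, 0.2, 0], 0, 1]
    - [[0, 0, 0], 0, 1]

```text
time_s: 6.38
eef_pos: [482.2, -196.3, 86.4]
ee_rot: [0.0, 0.575, 0.818, 0.0]
wrist_force: [0.1, -0.9, 0.8]
gripper_width: -0.3
```

Run:
```python
from h import *
p,R=state()
d=optics.read_camera("scene"); crop(d["image"],200,120,360,240,5,"pics/g2.png")
```

```text
t 6.3833 p [ 482.2 -196.3   86.4] xang 109.75 tilt [ 0.001 -0.    -1.   ] F [ 0.1 -0.9  0.8] w -0.3 q [-0.13  0.28  0.53  1.84 -0.16  1.07  2.38]
```

View pics/g2.png

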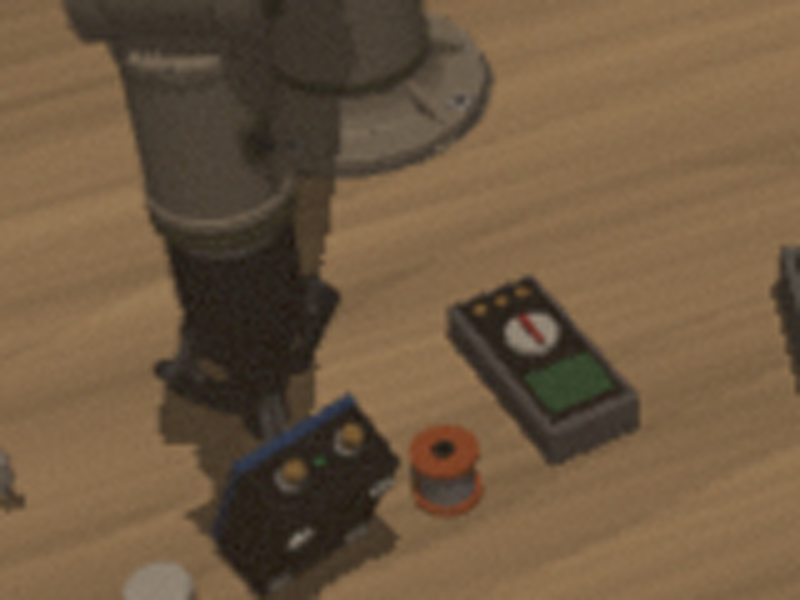

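It has gone past the balance point and looks to be falling. I'll hold still.

Emit:
move_arm:
  commands:
    - [[0, 0, 0], 0, 1]
    - [[0, 0, 0], 0, 1]
    - [[0, 0, 0], 0, 1]
    - [[0, 0, 0], 0, 1]
    - [[0, 0, 0], 0, 1]
    - [[0, 0, 0], 0, 1]

```text
time_s: 6.93
eef_pos: [480.5, -197.4, 86.5]
ee_rot: [0.0, 0.576, 0.817, 0.0]
wrist_force: [-0.1, -0.2, -0.1]
gripper_width: -0.2
```

Run:
```python
from h import *
p,R=state()
d=optics.read_camera("scene"); crop(d["image"],200,120,360,240,5,"pics/g3.png")
```

```text
t 6.9333 p [ 480.5 -197.4   86.5] xang 109.63 tilt [ 0.  0. -1.] F [-0.1 -0.2 -0.1] w -0.2 q [-0.13  0.27  0.54  1.84 -0.16  1.07  2.38]
```

View pics/g3.png

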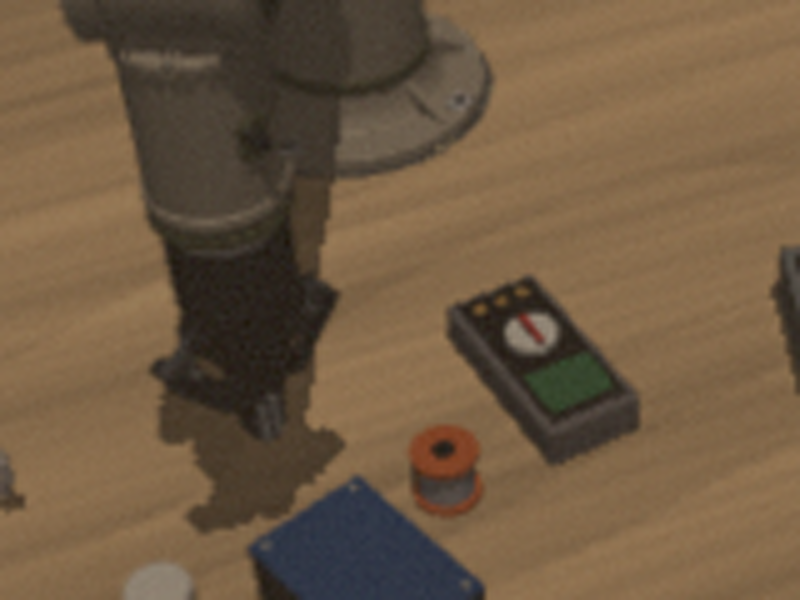

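The preamp lies cover up. Next I raise the tool, measure the box, and turn and travel to the lever.

Emit:
move_arm:
  commands:
    - [[0, -0.3, -0.6], 0, 1]
    - [[0, 0, -0.8], 0, 1]
    - [[0, 0, -0.9], 0.85, 1]
    - [[0, 0, -0.9], 0.85, 1]
    - [[0, 0, 0], 0.85, 1]
    - [[0, 0, 0], 0.85, 1]
    - [[0, 0, 0], 0.85, 1]
    - [[0, 0, 0], 0.85, 1]

```text
time_s: 7.65
eef_pos: [472.1, -200.3, 182.6]
ee_rot: [0.0, 0.797, 0.604, 0.0]
wrist_force: [-0.1, -0.8, -0.1]
gripper_width: -0.2
```

Run:
```python
from h import *
to((490,0,185),(423,263,185),(423,263,106))
d=optics.read_camera("scene");W=cloud(d); im=d["image"].astype(int); z=W[...,2]
m=np.zeros_like(z,bool); m[200:260,235:310]=1
m&=(z>52)&(z<68)&(im[...,2]>im[...,0]+10)
p=W[m]; print(cv2.minAreaRect(p[:,:2].astype(np.float32)),p[:,2].mean(),p[:,2].std())
A=np.c_[p[:,:2],np.ones(len(p))]; print("slope",np.linalg.lstsq(A,p[:,2],rcond=None)[0])
```

```text
t 7.65 p [ 472.1 -200.3  182.6] xang 74.29 tilt [ 0.  0. -1.] F [-0.1 -0.8 -0.1] w -0.2 q [-0.21  0.17  0.62  1.73 -0.1   1.27  1.73]
[490.   0. 185.] total rows-units [ 6.59 -1.24 -0.08]
[423. 263. 185.] total rows-units [ 7.83 -4.52 -0.  ]
[423. 263. 106.] total rows-units [-0.   -0.    2.63]
((570.1661376953125, -163.83956909179688), (130.24620056152344, 88.2019271850586), 19.823017120361328) 59.5637525430471 1.903216843394889
slope [2.13898203e-04 2.88017709e-03 5.99144967e+01]
```

The preamp is flat at 60 mm, and its heel is within about 7 mm of where it started. On to the lever.

Emit:
move_arm:
  commands:
    - [[0.94, -0.18, -0.1], 0, 1]
    - [[0.94, -0.18, -0.1], 0, 1]
    - [[0.94, -0.18, 0], 0, 1]
    - [[0.94, -0.18, 0], 0, 1]
    - [[0.94, -0.18, 0], 0, 1]
    - [[0.94, -0.18, 0], 0, 1]
    - [[0.94, -0.18, 0], 0, 1]

```text
time_s: 8.28
eef_pos: [488.0, 1.4, 188.5]
ee_rot: [0.0, 0.795, 0.607, 0.0]
wrist_force: [0.7, 0.1, -0.0]
gripper_width: -0.1
```

Emit:
move_arm:
  commands:
    - [[0.87, -0.5, 0], 0, 1]
    - [[0.87, -0.5, 0], 0, 1]
    - [[0.87, -0.5, 0], 0, 1]
    - [[0.87, -0.5, 0], 0, 1]
    - [[0.87, -0.5, 0], 0, 1]
    - [[0.87, -0.5, 0], 0, 1]
    - [[0.87, -0.5, 0], 0, 1]
    - [[0.87, -0.5, 0], 0, 1]

```text
time_s: 8.95
eef_pos: [427.4, 234.5, 188.5]
ee_rot: [-0.0, 0.795, 0.607, 0.0]
wrist_force: [0.5, 0.8, 1.1]
gripper_width: -0.2
```

Run:
```python
from h import *
to((423,263,190),(423,263,106))
```

```text
t 8.95 p [427.4 234.5 188.5] xang 74.72 tilt [ 0.  0. -1.] F [0.5 0.8 1.1] w -0.2 q [-0.77  0.09  0.22  1.77 -0.02  1.28  0.76]
[423. 263. 190.] total rows-units [ 0.88 -0.39 -0.05]
[423. 263. 106.] total rows-units [-0.  -0.   2.8]
```

Emit:
move_arm:
  commands:
    - [[0.85, -0.38, 0], 0, 1]
    - [[0, 0, 0], 0, 1]
    - [[0, 0, 0.9], 0, 1]
    - [[0, 0, 0.9], 0, 1]
    - [[0, 0, 0.9], 0, 1]
    - [[0, 0, 0], 0, 1]
    - [[0, 0, 0], 0, 1]

```text
time_s: 9.53
eef_pos: [423.0, 260.0, 106.7]
ee_rot: [0.0, 0.795, 0.606, -0.002]
wrist_force: [-0.4, -0.0, 0.4]
gripper_width: 0.1
```

Run:
```python
from h import *
p,R=state()
d=optics.read_camera("scene"); crop(d["image"],320,110,420,210,6,"pics/h1.png")
d=optics.read_camera("wrist"); W=cloud(d); crop(d["image"],0,0,640,400,1.2,"pics/h2.png")
for v in list(range(236,260,4)): print(v,[tuple(int(a) if a==a else -1 for a in W[v,u]) for u in (313,335)])
```

```text
t 9.5333 p [423.  260.  106.7] xang 74.65 tilt [-0.003 -0.002 -1.   ] F [-0.4 -0.   0.4] w 0.1 q [-0.79  0.19  0.2   1.86 -0.04  1.1   0.72]
236 [(441, 250, 50), (446, 264, 49)]
240 [(445, 249, 49), (449, 263, 49)]
244 [(411, 261, 137), (414, 270, 137)]
248 [(411, 261, 142), (413, 270, 142)]
252 [(411, 261, 145), (413, 269, 146)]
256 [(411, 261, 149), (413, 269, 149)]
```

View pics/h1.png

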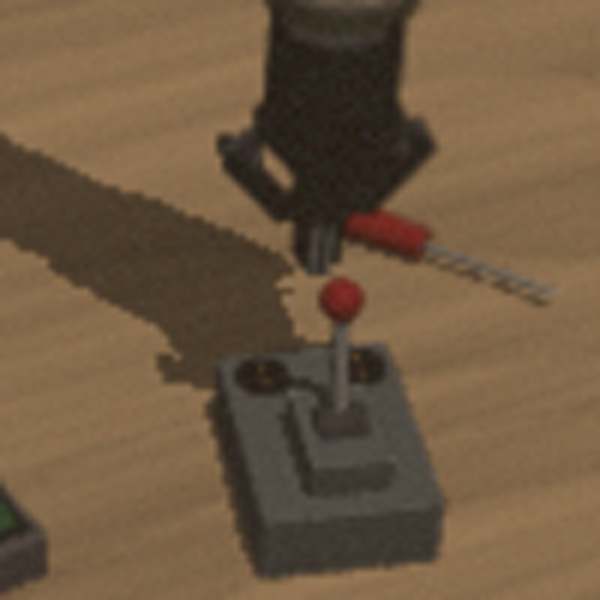

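View pics/h2.png

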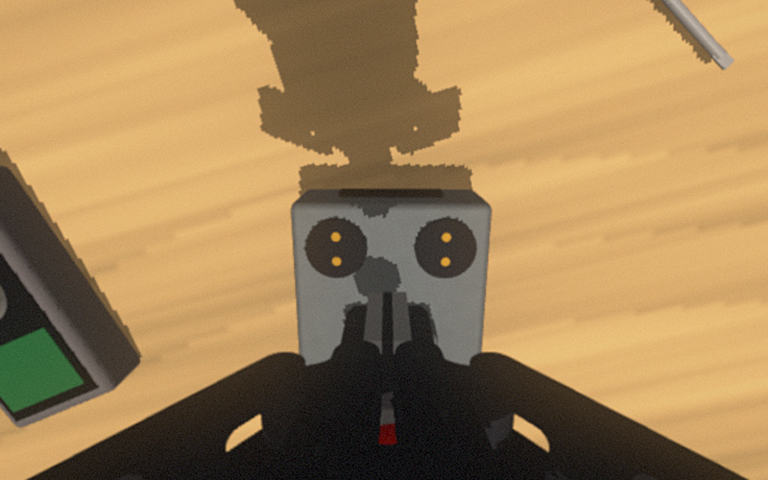

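The fingers are behind the ball and in line with it: the red shows between them at (388,435) in the wrist view. The tips are at z≈134, below the ball's centre. I'll push.

Emit:
move_arm:
  commands:
    - [[0, 0.5, 0], 0, 1]
    - [[0, 0.4, 0], 0, 1]
    - [[0, 0.4, 0], 0, 1]
    - [[0, 0.4, 0], 0, 1]
    - [[0, 0.4, 0], 0, 1]
    - [[0, 0.3, 0], 0, 1]
    - [[0, 0.3, 0], 0, 1]
    - [[0, 0, 0], 0, 1]

```text
time_s: 10.3
eef_pos: [503.6, 237.9, 107.1]
ee_rot: [0.001, 0.796, 0.605, -0.0]
wrist_force: [-0.2, -1.1, -0.8]
gripper_width: -0.1
```

```bash
cat > ball.py <<'E'
from h import *
import sys
p,R=state()
x=np.array([.9635,-.267])
print("TCP along",(p[:2]-[495.5,243])@x,"lat",(p[:2]-[495.5,243])@[.267,.9635])
for n,b in (("scene",(340,130,410,210)),("top",(180,190,270,290))):
    d=optics.read_camera(n);W=cloud(d); im=d["image"].astype(int)
    m=np.zeros(im.shape[:2],bool); m[b[1]:b[3],b[0]:b[2]]=1
    m&=(im[...,0]>im[...,1]+40)&(im[...,0]>im[...,2]+40)&(W[...,2]>110)
    if m.sum()<4: print(n,"none"); continue
    q=W[m]; E=d["extrinsics"]; 
    c=np.median(q,0); ray=c-E[:3,3]; ray/=np.linalg.norm(ray); c=c+ray*9
    a=(c[:2]-[495.5,243])@x; print(n,m.sum(),"ball",np.round(c,1),"along",round(a,1),"value",np.arctan2(a,c[2]-72)+.5)
d=optics.read_camera("scene"); crop(d["image"],320,110,420,210,6,sys.argv[1])
E
python3 ball.py pics/i1.png
```

```text
t 10.3 p [503.6 237.9 107.1] xang 74.46 tilt [ 0.    -0.001 -1.   ] F [-0.2 -1.1 -0.8] w -0.1 q [-0.7   0.31  0.24  1.71 -0.08  1.13  0.87]
TCP along 9.18602786420438 lat -2.7109696467615616
scene 34 ball [530.9 235.3 147.1] along 36.2 value 0.9491478853752302
top 55 ball [530.  230.3 146.3] along 36.6 value 0.9582146295261644
```

View pics/i1.png

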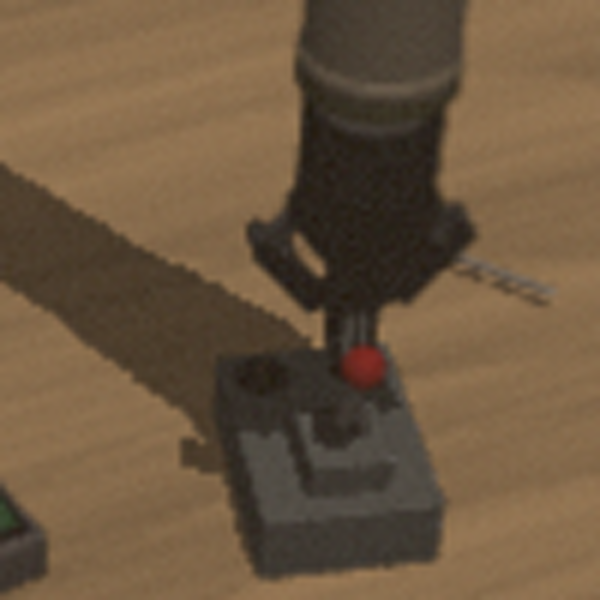

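The lever is at about 0.92 to 0.95. I'll nudge it a few mm further while watching the force.

Emit:
move_arm:
  commands:
    - [[0, 0.08, 0], 0, 1]
    - [[0, 0.06, 0], 0, 1]
    - [[0, 0, 0], 0, 1]
    - [[0, 0, 0], 0, 1]

```text
time_s: 10.78
eef_pos: [505.8, 238.3, 107.4]
ee_rot: [-0.0, 0.795, 0.606, 0.0]
wrist_force: [-0.3, -0.3, -0.0]
gripper_width: -0.3
```

Emit:
move_arm:
  commands:
    - [[0, -0.5, 0], 0, 1]
    - [[0, -0.7, 0], 0, 1]
    - [[0, -0.9, 0], 0, 1]
    - [[0, -0.5, -0.5], 0, 1]
    - [[0, 0, -0.9], 0, 1]
    - [[0, 0, -0.9], 0, 1]
    - [[0, 0, 0], 0, 1]
    - [[0, 0, 0], 0, 1]

```text
time_s: 11.45
eef_pos: [431.7, 259.6, 178.3]
ee_rot: [-0.0, 0.796, 0.606, 0.002]
wrist_force: [-0.0, -0.5, -0.6]
gripper_width: -0.1
```

```bash
python3 ball.py pics/i2.png
python3 - <<'E'
from h import *
for n in ("scene","top"):
    d=optics.read_camera(n); cv2.imwrite(f"pics/end_{n}.png",d["image"][:,:,::-1])
W=cloud(d); z=W[...,2]; vv,uu=np.mgrid[:400,:640]
im=d["image"].astype(int)
m=(uu>340)&(uu<415)&(vv>170)&(vv<250)&(z>52)&(z<68)&(im[...,2]>im[...,0]+10)
p=W[m]; print(cv2.minAreaRect(p[:,:2].astype(np.float32)),p[:,2].mean())
for nm,m in (("spool",(uu>=333)&(vv>=230)&(uu<360)&(vv<260)&(z>35)),("jar",(uu>=410)&(vv>=205)&(uu<440)&(vv<235)&(z>60)),("meter",(uu>=290)&(vv>=235)&(uu<330)&(vv<305)&(z>25))):
    print(nm,W[m].mean(0))
E
```

```text
t 11.45 p [431.7 259.6 178.3] xang 74.59 tilt [ 0.003  0.003 -1.   ] F [-0.  -0.5 -0.6] w -0.1 q [-0.79  0.13  0.21  1.75 -0.03  1.26  0.72]
TCP along -65.91029787545608 lat -1.0234438286609795
scene 37 ball [530.3 235.8 146.1] along 35.4 value 0.9459441328049945
top 85 ball [527.8 234.3 146.1] along 33.4 value 0.9236645055423702
((565.975830078125, -163.94317626953125), (128.944091796875, 89.96477508544922), 19.603605270385742) 60.58458401052592
spool [474.29120744 -79.80649865  42.64231323]
jar [ 539.66364803 -289.02446126   70.040607  ]
meter [402.40823221  18.61437449  38.52515894]
```

View pics/end_scene.png

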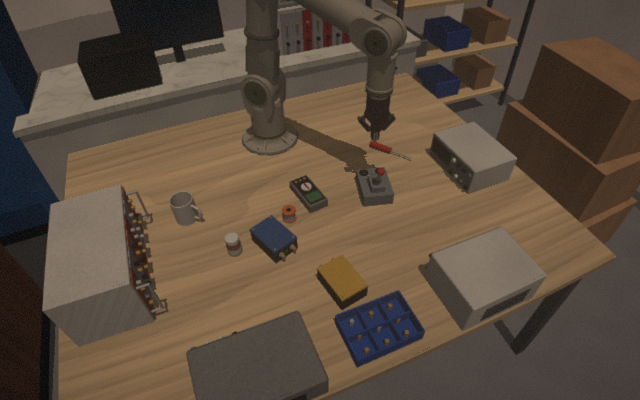

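View pics/i2.png

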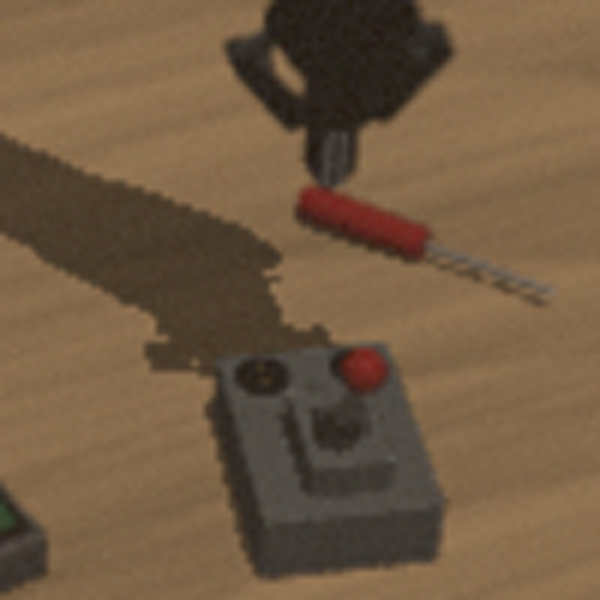

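The lever reads 0.92 to 0.95, but I never felt the stop. There's plenty of time, so I'll go back and push gently until the force shows it.

Emit:
move_arm:
  commands:
    - [[-0.03, 0, 0.8], 0, 1]
    - [[0, 0, 0.8], 0, 1]
    - [[0, 0, 0.77], 0, 1]
    - [[0, 0.5, 0], 0, 1]
    - [[0, 0.7, 0], 0, 1]
    - [[0, 0.7, 0], 0, 1]
    - [[0, 0.6, 0], 0, 1]
    - [[0, 0, 0], 0, 1]

```text
time_s: 12.37
eef_pos: [505.5, 235.6, 104.3]
ee_rot: [0.001, 0.797, 0.604, -0.0]
wrist_force: [0.2, -0.6, -0.5]
gripper_width: -0.0
```

Emit:
move_arm:
  commands:
    - [[0, 0.07, 0], 0, 1]
    - [[0, 0.05, 0], 0, 1]
    - [[0, 0, 0], 0, 1]
    - [[0, 0, 0], 0, 1]

```text
time_s: 12.7
eef_pos: [505.5, 237.6, 105.2]
ee_rot: [-0.0, 0.795, 0.606, -0.0]
wrist_force: [-0.1, -0.7, -0.1]
gripper_width: -0.1
```

```bash
python3 ball.py pics/j1.png
```

```text
t 12.7 p [505.5 237.6 105.2] xang 74.63 tilt [-0.001  0.    -1.   ] F [-0.1 -0.7 -0.1] w -0.1 q [-0.69  0.32  0.24  1.71 -0.08  1.13  0.87]
TCP along 11.09666658742572 lat -2.529725370756859
scene 37 ball [532.4 235.5 145.3] along 37.5 value 0.9735034204753708
top 51 ball [532.4 230.2 144.8] along 39.0 value 0.991564157521151
```

Emit:
move_arm:
  commands:
    - [[0, 0.05, 0], 0, 1]
    - [[0, 0.05, 0], 0, 1]
    - [[0, 0, 0], 0, 1]

```text
time_s: 13.1
eef_pos: [509.1, 236.4, 105.2]
ee_rot: [-0.0, 0.796, 0.606, -0.0]
wrist_force: [-1.6, 1.0, 0.0]
gripper_width: 0.2
```

```bash
python3 ball.py pics/j2.png
```

```text
t 13.1 p [509.1 236.4 105.2] xang 74.58 tilt [-0.  0. -1.] F [-1.6  1.   0. ] w 0.2 q [-0.69  0.32  0.24  1.7  -0.08  1.13  0.88]
TCP along 14.919237699797232 lat -2.742658883635629
scene 36 ball [535.  234.5 144.5] along 40.4 value 1.0077878076002618
top 46 ball [535.  228.1 143.4] along 42.0 value 1.0319113269922524
```

The lever is at about 1.0. I'll retract.

Emit:
move_arm:
  commands:
    - [[0, -0.4, 0], 0, 1]
    - [[0, -0.7, 0], 0, 1]
    - [[0, -0.9, 0], 0, 1]
    - [[0, -0.6, -0.5], 0, 1]
    - [[0, 0, -0.9], 0, 1]
    - [[0, 0, -0.9], 0, 1]
    - [[0, 0, 0], 0, 1]
    - [[0, 0, 0], 0, 1]

```text
time_s: 13.92
eef_pos: [434.3, 257.9, 176.1]
ee_rot: [-0.0, 0.795, 0.606, 0.002]
wrist_force: [-0.7, -0.0, -0.4]
gripper_width: -0.0
```

```bash
python3 ball.py pics/k1.png
```

```text
t 13.9167 p [434.3 257.9 176.1] xang 74.6 tilt [ 0.003  0.003 -1.   ] F [-0.7 -0.  -0.4] w -0.0 q [-0.79  0.14  0.21  1.75 -0.03  1.25  0.73]
TCP along -62.94167717348414 lat -1.9476155248688083
scene 37 ball [534.6 235.5 144.3] along 39.7 value 1.0017473124947696
top 84 ball [532.5 232.9 144.3] along 38.3 value 0.9875155489811153
```

View pics/k1.png

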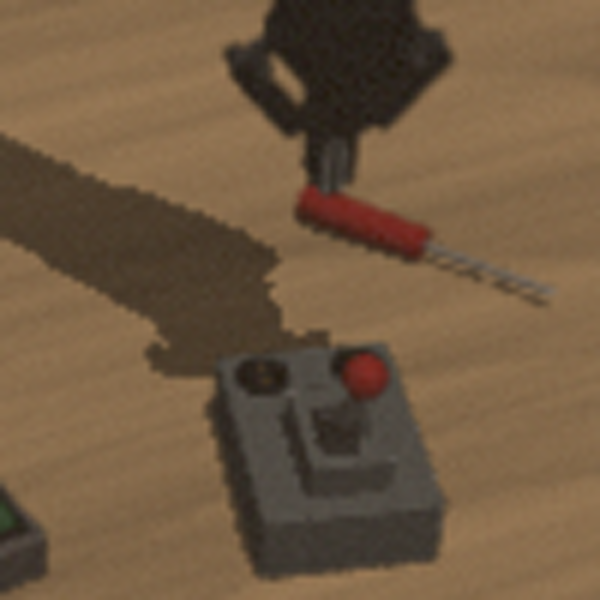

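The lever is fully over, at about 0.99, and the gripper is clear of everything.

```bash
python3 -c "
from station import r
print(r.job_done())"
```

```text
the job is handed in; nothing more can be done
None
```

The preamplifier now lies on its feet with the blue cover up, and the power-box lever is fully over. I handed the job in at about 14 s; hand-in gives no verdict.

- **Preamp:** In the last depth checks it lay flat, with its cover at about 60 mm. Its heel was within about 3 mm of its start by the top camera and about 7 mm by the scene camera.
- **Lever:** After I withdrew the gripper it read about 0.99 to 1.0 on both cameras. I pushed it twice, because the first push left it at about 0.92 to 0.95.
- **Bystanders:** The spool, jar and meter measured within about 2 mm of where they started. I did not measure the spare, mug and screwdriver; in the final pictures they look unmoved.
- **Robot:** The gripper ended clear of everything, and the wrist-force readings stayed within about 2 N.

**Reading that disagreed:** The shut fingertips measured about 26 mm above the reported TCP in two camera views, although the description puts them 8 mm ahead of it. Because of this my first approach passed over the top of the preamp without touching it. I then backed off and lowered the tool before pushing.

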